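Slide the board home in the finishing rack

TASK

Push the board with the round hole along its lane of the wooden rack with a fingertip, until you feel it drop flat into the notch in the middle of the lane. Only push it: do not lift it off the rails. Leave the plain board and everything else where they are, and finish with the hand clear.

Things in the scene. Friction and masses are not known exactly. Their poses are not given: they have to be found in the camera images.
- rack: wooden rack, fixed, 253 mm across (its x), 500 mm long (its y); origin: centre of its underside. Two lanes run along its y, centred at x = -62.5 mm (near) and +62.5 mm (far). Each has two 18 mm wide rails, tops 40 mm above the table, with an open 68 mm gap between them (gap floor at 12 mm). Lips, tops at 52 mm, 104 mm apart, guide a board sideways; the lip between the lanes is 21 mm thick.
- holed_board: board to push: dark wood, 100 (its x) x 130 (its y) x 20 mm, 0.12 to 0.25 kg, with a 43 mm round hole 28 mm from its middle towards +y; origin: centre of its underside, axes parallel to the rack's. Starts loose on the rails, all to one side of the notch: in the near lane on its left (+y) or in the far lane on its right (-y), middle 137 to 167 mm from the rack's middle. Slides with 1 to 2 N.
- plain_board: a board of the same wood and size but without a hole, lying on the rails of the other lane on the other side of the notch; origin at the centre of its underside. To be left alone.
- notch_near (a point): centre of the floor of the near lane's notch: there the rails are 10 mm lower (30 mm above the table) for 67 mm either side of the rack's middle, with upright ends. A pushed board first tips its leading end in, then its trailing end drops as it meets the notch's other end, which stops it. A seated board's underside centre lies at this point, its top 50 mm above the table.
- notch_far (a point): the same point of the far lane's notch, which has the same shape
- wax_jar: low round jar, 44 mm across, 60 mm tall, standing on the rack base between the rails of the near lane, at that lane's right (-y) end; origin at the centre of its underside. Bystander.
- glue_bottle: small bottle, 40 mm across, 85 mm tall, standing on the rack base between the rails of the far lane, at that lane's left (+y) end; origin at the centre of its underside. Bystander.
- pencil_cup: empty cup, 72 mm across, 100 mm tall, on the table left of the rack; origin at the centre of its underside. Bystander.
- tape_roll: roll of tape lying flat, 90 mm across, 25 mm tall, on the table left of the rack; origin at the centre of its underside. Bystander.
- offcut: wood offcut 50 x 110 x 30 mm on the table left of the rack; origin at the centre of its underside. Bystander.
- hammer: hammer lying on the table right of the rack. Bystander.
- sanding_block: cork block 70 x 110 x 35 mm on the table right of the rack; origin at the centre of its underside. Bystander.

How it is judged:
By the outcome, as a careful person would: the job done as asked, in the order asked, and still so for the second after the job is handed in, with the robot touching nothing.
It also fails if it takes over 38 s, if anything falls off the work surface, if the arm or the gripper's body presses on something with over 40 N, if the wrist force passes 120 N, or if a joint passes its speed limit or range.

ROBOT

A 6-joint arm with a two-finger parallel gripper is mounted at the origin on the work surface. World frame = base frame: x ahead of the robot, y to its left, z up, the work surface at z = 0. Lengths are in m, angles in rad, forces in N, time in s.
With the tool pointing down it reaches from about 0.35 to 0.875 m from the base axis. Payload 15.5 kg.
Tool frame: the origin (TCP) lies between the finger pads; the fingertips stand manip.tcp_to_tips ahead of it and the grasp point (between the pads) lies 8 mm behind it (manip.tcp_to_tips is the distance from the TCP to the fingertips, in m); z points along the fingers, y is the direction in which the jaws open and shut (so a half turn about z gives the same grasp; the last joint's range is limited). The gripper opens to 85 mm and grips with 20 to 120 N. Pads are 22 mm wide; open, the fingers measure 114 mm over their backs; the gripper's body (76 mm by 85 mm) begins 54 mm behind the grasp point. The pads swing forward as they close: fully open they stand 13 mm farther back than shut.
Start: joints at [1.236, 0.494, 1.345, -0, 1.302, -0.096], TCP at [0.148, 0.607, 0.242] pointing down, gripper open.
Joint ranges: [-2.91, 2.91], [-0.82, 2.16], [0.22, 2.67], [-1.22, 4.37], [0.12, 2.79], [-3.08, 3.08]. Speed limits (rad/s): [1.89, 1.89, 2.57, 3.01, 3.01, 3.01].

INTERFACE

Orientations are given as [roll, pitch, yaw] about the fixed x, y, z axes, in that order (R = Rz(yaw) Ry(pitch) Rx(roll)).
In Python, from station import manip gives the robot as it stands. Calls block until the motion is done:
- manip.move_ptp(position, orientation): joint-space move of the TCP to a pose.
- manip.move_l(position, velocity=0.15, rot=None, f_stop=None): straight line of the TCP; rot=None keeps the orientation; velocity is the mean speed in m/s. With f_stop (N) it stops when the force on the tool has changed by that much, and returns True; else False.
- manip.set_joints(angles): joint-space move.
- manip.move_gripper(opening, grasp_force=None): finger opening in m; grasp_force is the grip in N (None keeps the last); returns when the fingers have stopped.
- manip.hold(seconds).
- manip.ik(position, orientation): joint angles nearest the present ones, or None.
- manip.observe(): the state.
- manip.snapshot(name): name is "scene" or "side" or "wrist"; returns the picture (400x640x3 uint8, red, green, blue); there is no depth.
- manip.calibration(name): a dict with "fx", "fy", "cx", "cy" (pixels), "k1" (the pictures are not rectified: a ray, as slopes to the right and down, at radius r is drawn at 1 + k1 r^2 times it, then the intrinsics apply), "R" (3x3) and "t" (3): a world point X has camera coordinates R X + t. Camera axes: x right, y down, z forward; pixel columns grow to the right and rows downward; lengths in m; the calibration is good to about 2 mm. A picture is of the moment at which its call begins: read the wrist's pose just before it. calibration takes no time and is no camera call; for the wrist camera it gives the pose at the moment of the call.
A pose or a line that the arm cannot do raises manip.PlanningError and nothing moves.
- manip.close_job(): hands the job in, once; it reports no verdict.
The state is a dict: "time_s": time; "joints": joint angles; "joint_vel": joint speeds; "effort": joint torques, N m; "position": TCP position; "orientation": TCP orientation; "force": force on the tool from outside, world axes, zero at the start; "torque": the same for the moment, N m; "grip_width": finger opening in m.
Only numpy, scipy, OpenCV 4.12 (cv2) and the standard library are available. Lean on these libraries where they do the work, as an engineer would, in place of code of your own. Each camera call takes 0.05 s, during which the arm holds its last target. There are 200 camera calls.

## Working session

There is one attempt and no reset: what is moved stays moved. The work goes in short steps, each a Python script; the robot and the scene stay as the last script left them, time stands still between calls to the robot, and variables do not carry over. Pictures are saved under pics/ and viewed, about 8 in all and at most 12, crops included, and the job is handed in when it is done.

```bash
mkdir -p pics
python3 - <<'E'
from station import manip
import cv2
print(manip.tcp_to_tips, manip.observe())
for n in("scene","side"):
    cv2.imwrite(f"pics/{n}0.png",manip.snapshot(n)[:,:,::-1]); c=manip.calibration(n); print(n,c)
E
```

```text
0.011 {'time_s': 0.0, 'joints': array([ 1.23652494e+00,  4.94215852e-01,  1.34613239e+00, -2.58469923e-05,
        1.30251959e+00, -9.54992141e-02]), 'joint_vel': array([-0.00087759,  0.00039785,  0.00169248,  0.00141832,  0.00048549,
        0.0006415 ]), 'effort': array([-1.46428421e-03, -8.82162738e+01, -3.83844137e+01, -4.18883565e-04,
        1.05537809e-02,  4.99879434e-05]), 'position': array([0.14770601, 0.60693049, 0.24167952]), 'orientation': array([-3.14032092e+00, -9.67928378e-05,  2.90282729e+00]), 'force': array([ 0.25497452, -0.35403228, -0.78280286]), 'torque': array([-0.00205798, -0.01820293, -0.01385059]), 'grip_width': 0.08547861008539032}
scene {'fx': 434.55133576430063, 'fy': 434.55133576430063, 'cx': 319.89816470279055, 'cy': 208.84891164096868, 'k1': -0.0008867926123163689, 'R': array([[ 6.07834856e-01,  7.94063223e-01,  6.21586203e-04],
       [ 4.65292555e-01, -3.55534871e-01, -8.10615688e-01],
       [-6.43459110e-01,  4.93009689e-01, -5.85578193e-01]]), 't': array([-0.27713809, -0.18353522,  1.66461964])}
side {'fx': 517.9672572103627, 'fy': 517.9672572103627, 'cx': 315.70230530732226, 'cy': 204.22386344782723, 'k1': 0.05675677022480599, 'R': array([[ 0.8917193 , -0.45248431, -0.00972809],
       [-0.35063435, -0.67709175, -0.64699484],
       [ 0.2861682 ,  0.58034879, -0.76243232]]), 't': array([-0.45284663,  0.19368337,  1.52814553])}
```

View pics/scene0.png

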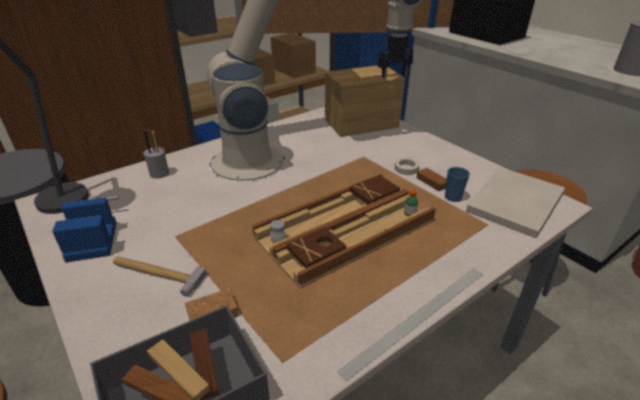

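View pics/side0.png

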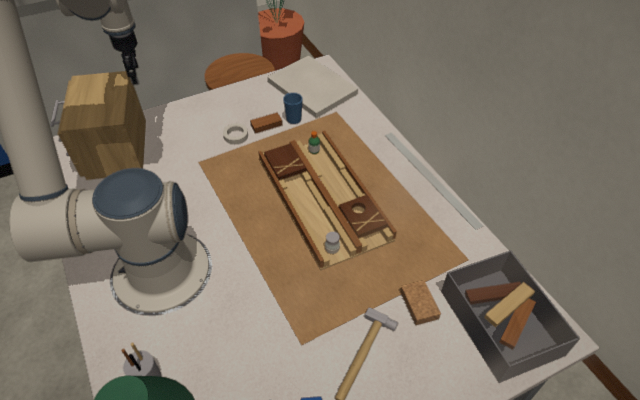

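Scene view: the holed board is in the far lane on the right (hole near (324,241)). The plain board is in the near lane on the left. Next I'll zoom in on the rack in both views.

Run:
```python
import cv2,numpy as np
a=cv2.imread("pics/scene0.png")[165:290,240:440]; b=cv2.imread("pics/side0.png")[125:275,240:440]
f=lambda i:cv2.convertScaleAbs(cv2.resize(i,None,fx=4,fy=4,interpolation=cv2.INTER_CUBIC),alpha=1.4)
cv2.imwrite("pics/cs.png",f(a));cv2.imwrite("pics/cd.png",f(b))
```

```text
(no output)
```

View pics/cs.png

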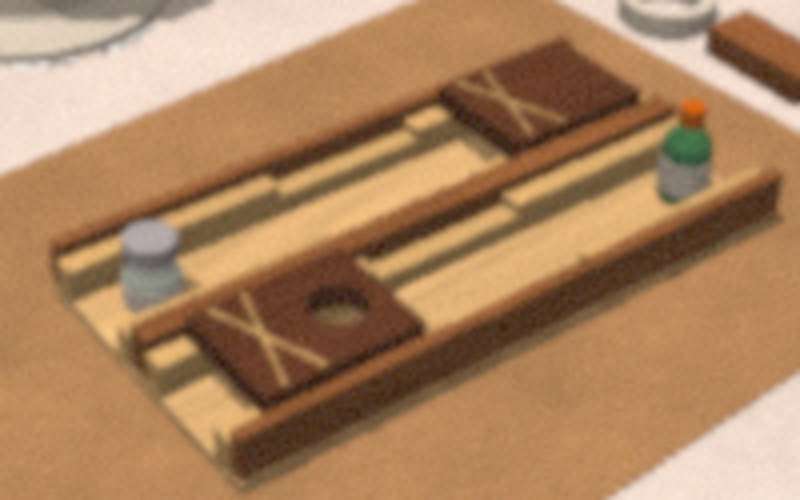

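View pics/cd.png

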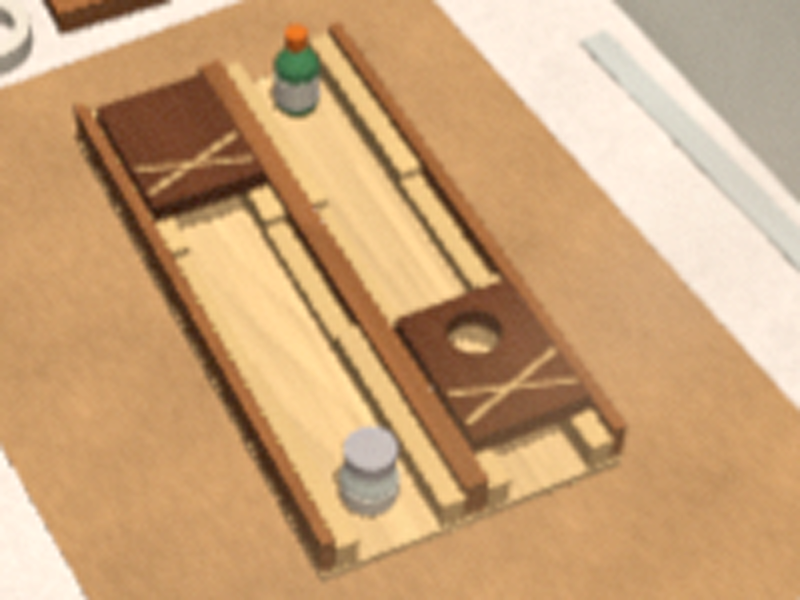

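The crops show the lane's right end open, with the holed board's trailing end clear. In the side crop the board's top corners are about (398,325), (500,285), (598,402) and (472,443), and the lip ends are sharp. I'll cast rays through these points.

```bash
cat > h.py <<'E'
import numpy as np,cv2
from station import manip
def ray(n,uv,z,c=None):
    c=c or manip.calibration(n);K=np.array([[c['fx'],0,c['cx']],[0,c['fy'],c['cy']],[0,0,1]])
    s=cv2.undistortPoints(np.array(uv,float).reshape(-1,1,2),K,np.array([c['k1'],0,0,0.]))[:,0]
    d=np.c_[s,np.ones(len(s))]@c['R']; o=-c['R'].T@c['t']
    return (o+d*((z-o[2])/d[:,2])[:,None])[:,:2]
E
python3 - <<'E'
from h import *
np.set_printoptions(precision=4,suppress=True)
S=lambda p:np.array(p)/4+[240,165]-.4
D=lambda p:np.array(p)/4+[240,125]-.4
print("side lips: mid L,R  far L,R near L,R\n",ray("side",D([(213,65),(478,487),(336,27),(618,428),(80,108),(328,547)]),.052))
print("side board nl fl fr nr\n",ray("side",D([(398,325),(500,285),(598,402),(472,443)]),.060))
print("scene mid R, far R, far L, near R, midL\n",ray("scene",S([(135,330),(237,435),(776,175),(55,243),(670,102)]),.052))
print("scene board nr fr fl\n",ray("scene",S([(190,322),(265,402),(422,328)]),.060))
E
```

```text
side lips: mid L,R  far L,R near L,R
 [[ 0.5579  0.2736]
 [ 0.5371 -0.2233]
 [ 0.6757  0.2678]
 [ 0.6567 -0.2242]
 [ 0.434   0.2774]
 [ 0.4157 -0.2198]]
side board nl fl fr nr
 [[ 0.5559 -0.0666]
 [ 0.6466 -0.0673]
 [ 0.6526 -0.2015]
 [ 0.5498 -0.1916]]
scene mid R, far R, far L, near R, midL
 [[ 0.5383 -0.222 ]
 [ 0.6628 -0.2253]
 [ 0.6827  0.2629]
 [ 0.4222 -0.2164]
 [ 0.5634  0.2732]]
scene board nr fr fl
 [[ 0.562  -0.1927]
 [ 0.6561 -0.1984]
 [ 0.6618 -0.0723]]
```

Rack yaw is about -0.04 rad, and its middle is near (0.549, 0.0255). The board's trailing face is at y≈-0.197, with 25 mm or more of clearance behind it. I'll move to hover there and check with the wrist camera.

```bash
cat >> h.py <<'E'
np.set_printoptions(precision=4,suppress=True)
Y=np.array([.0404,.9992]);X=np.array([.9992,-.0404])
LC=np.array([.549,.0255])+.0625*X   # far lane centre at rack middle
ORI=[np.pi,0,1.5304]
def P(s,z,dx=0): return [*(LC+s*Y+dx*X),z]
E
python3 - <<'E'
from h import *
manip.move_gripper(0.0)
manip.move_ptp(P(-.262,.20),ORI)
manip.hold(.2)
o=manip.observe();print(o['time_s'],o['position'],o['orientation'],o['grip_width'],o['force'])
c=manip.calibration("wrist");np.save("wc.npy",c,allow_pickle=True)
i=manip.snapshot("wrist")[:,:,::-1];cv2.imwrite("pics/w0.png",cv2.convertScaleAbs(i,alpha=1.3));print(-c['R'].T@c['t'])
E
```

```text
4.4167 [ 0.601  -0.2385  0.2   ] [3.1416 0.     1.5309] 0.0002880900260404299 [0.7759 1.1658 0.3252]
[ 0.6047 -0.1558  0.3315]
```

View pics/w0.png

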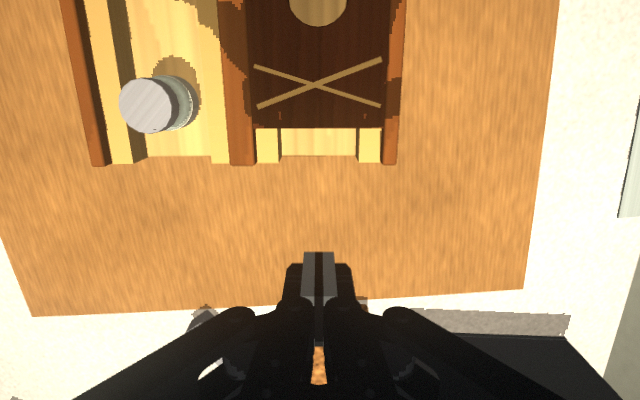

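The wrist view shows the hand well aligned. The board's trailing edge is near row 127, the lane's lip inner edges are near columns 254 and 384, and the rack end is at row 163.

Run:
```python
from h import *
c=np.load("wc.npy",allow_pickle=True).item()
f=lambda uv,z:(lambda d:np.c_[d@X,d@Y])(ray("wrist",uv,z,c)-LC)
print("lip ends (lane x,s)",f([(231,163),(254,163),(384,163),(397,163),(92,165)],.052))
print("board trailing edge",f([(255,127),(320,127),(382,127)],.060), f([(320,127)],.04))
```

```text
lip ends (lane x,s) [[-0.0702 -0.2423]
 [-0.0514 -0.2423]
 [ 0.0546 -0.2423]
 [ 0.0652 -0.2423]
 [-0.1861 -0.2436]]
board trailing edge [[-0.0476 -0.2123]
 [ 0.0023 -0.2124]
 [ 0.0499 -0.2123]] [[ 0.0024 -0.2148]]
```

Run:
```python
from h import *
dx=.0016
def st(m):
    o=manip.observe();d=o['position'][:2]-LC;print(m,round(o['time_s'],2),"x,s",d@X,d@Y,"z",o['position'][2],o['force'])
manip.move_l(P(-.262,.041,dx),.12,f_stop=15);st("down")
print(manip.move_l(P(-.232,.041,dx),.06,f_stop=8));st("near")
for s in(-.19,-.14,-.10,-.05):
    r=manip.move_l(P(s,.041,dx),.04,f_stop=9);st(r)
    if r:break
```

```text
down 5.94 x,s 0.0020327610093144105 -0.2621768129687903 z 0.04175277901745706 [ 0.0482 -0.1136  0.1439]
False
near 6.59 x,s 0.0017064529495382957 -0.23188628636960357 z 0.041039561055765096 [-0.8063  0.1204  0.249 ]
False 7.79 x,s 0.0016250888607980954 -0.1901522004179547 z 0.041023688562317195 [ 0.5255 -0.3314  0.4496]
False 9.19 x,s 0.001556677104599681 -0.14012035259818792 z 0.04097030685502511 [0.3443 0.8115 0.1934]
False 10.34 x,s 0.001414192946217121 -0.09998103451593364 z 0.04083845290700739 [-0.0387 -0.0824 -0.5463]
True 11.15 x,s 0.00201451742931799 -0.06882352860679564 z 0.041045965582013476 [ 0.3462 -7.5763  4.8819]
```

The push stopped on force close to the expected seating distance. I'll look before backing off.

Run:
```python
from h import *
manip.hold(.3);o=manip.observe();print(o['force'],o['position'])
a=manip.snapshot("side")[:,:,::-1][125:275,240:440]
b=manip.snapshot("scene")[:,:,::-1][165:290,240:440]
f=lambda i:cv2.convertScaleAbs(cv2.resize(i,None,fx=4,fy=4,interpolation=cv2.INTER_CUBIC),alpha=1.4)
cv2.imwrite("pics/b1.png",f(b));cv2.imwrite("pics/a1.png",f(a))
```

```text
[ 0.0368 -5.1476  4.4882] [ 0.6106 -0.0459  0.041 ]
```

View pics/b1.png

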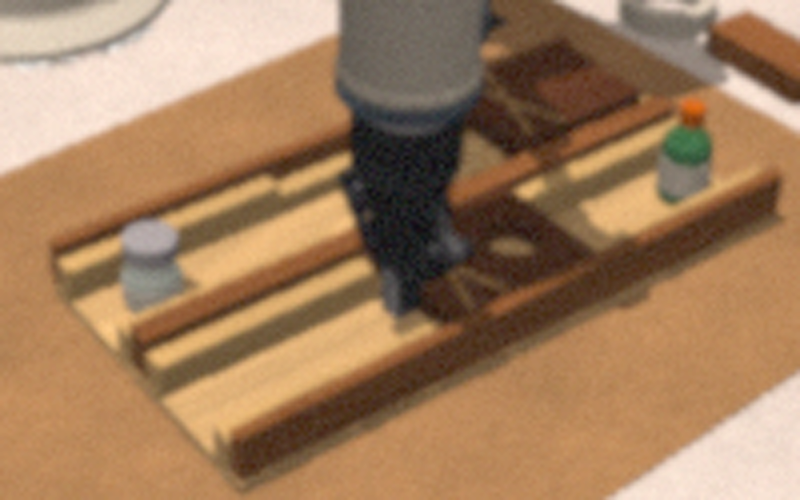

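Board appears in the notch area (crop: far corner about (590,265)), but the hand hides its trailing end. I'll back off and look from the wrist.

Run:
```python
from h import *
manip.move_l(P(-.10,.041,.0016),.05);manip.hold(.1)
o=manip.observe();print(o['time_s'],o['force'])
c=manip.calibration("wrist");np.save("wc.npy",c,allow_pickle=True)
cv2.imwrite("pics/w1.png",cv2.convertScaleAbs(manip.snapshot("wrist")[:,:,::-1],alpha=1.3))
```

```text
12.425 [-0.4953  0.853   0.3771]
```

View pics/w1.png

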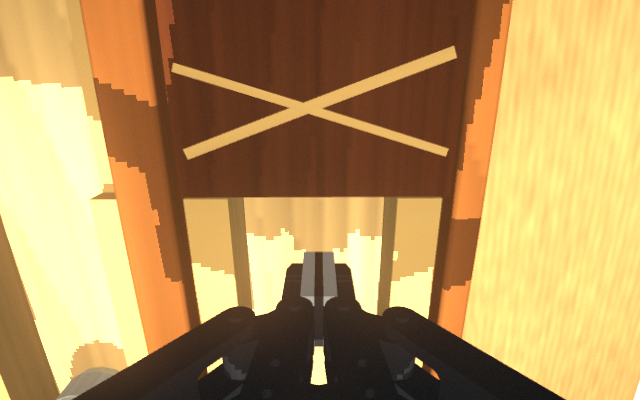

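Wrist view: the trailing edge is straight at row 197, from column 183 to 443. A near-lane notch step shows at about (105,195). I'll derive the edge's height from its known 100 mm width.

Run:
```python
from h import *
c=np.load("wc.npy",allow_pickle=True).item()
f=lambda uv,z:(lambda d:np.c_[d@X,d@Y])(ray("wrist",uv,z,c)-LC)
im=cv2.imread("pics/w1.png").astype(int)
print([ (k,im[192,k].tolist()) for k in list(range(174,192,2))+list(range(436,456,2))])
for z in(.04,.05,.055,.06,.07):
    e=f([(182,197),(444,197)],z);print(z,"edge w",e[1,0]-e[0,0],"s",e[0,1])
print("near notch edge",f([(105,197)],.04))
```

```text
[(174, [31, 60, 100]), (176, [31, 64, 100]), (178, [31, 61, 99]), (180, [32, 60, 107]), (182, [32, 61, 105]), (184, [34, 61, 105]), (186, [32, 58, 103]), (188, [31, 55, 98]), (190, [30, 55, 98]), (436, [31, 58, 104]), (438, [31, 57, 101]), (440, [31, 56, 99]), (442, [30, 53, 96]), (444, [30, 56, 100]), (446, [32, 60, 105]), (448, [34, 61, 107]), (450, [35, 61, 107]), (452, [29, 57, 96]), (454, [43, 90, 153])]
0.04 edge w 0.10490089290109927 s -0.06086010134160381
0.05 edge w 0.09698103565958968 s -0.057540237955137546
0.055 edge w 0.09302110703883494 s -0.055880306261904426
0.06 edge w 0.08906117841808009 s -0.05422037456867129
0.07 edge w 0.08114132117657062 s -0.05090051118220503
near notch edge [[-0.0839 -0.0609]]
```

The width gives an edge height of about 46–50 mm, and the edge sits 3 mm past the notch end, so the trailing end is down. I'll retract clear and do a final check of the leading end.

Run:
```python
from h import *
manip.move_l(P(-.10,.22,.0016),.15)
manip.move_ptp(P(-.20,.30,-.15),ORI);manip.hold(.2)
print(manip.observe()['time_s'],manip.observe()['force'])
f=lambda i:cv2.convertScaleAbs(cv2.resize(i,None,fx=4,fy=4,interpolation=cv2.INTER_CUBIC),alpha=1.4)
cv2.imwrite("pics/a2.png",f(manip.snapshot("side")[:,:,::-1][125:275,240:440]))
```

```text
14.825 [ 0.3595  0.3903 -0.88  ]
```

View pics/a2.png

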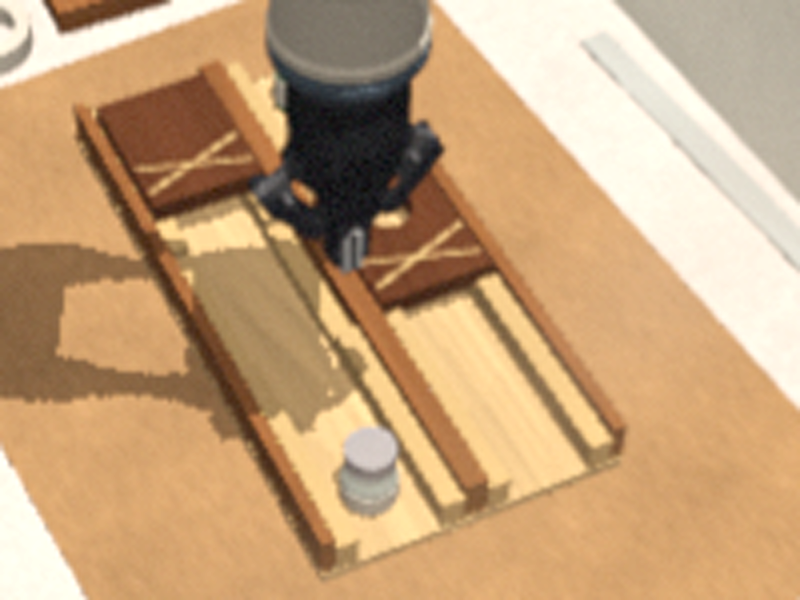

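The trailing end and plain board look right, but the hand hides the leading end in this view. I'll move the hand aside for one clear look.

Run:
```python
from h import *
manip.move_ptp(P(-.36,.30,-.12),ORI);manip.hold(.2)
print(manip.observe()['time_s'])
f=lambda i:cv2.convertScaleAbs(cv2.resize(i,None,fx=4,fy=4,interpolation=cv2.INTER_CUBIC),alpha=1.4)
cv2.imwrite("pics/a3.png",np.hstack([cv2.resize(f(manip.snapshot(n)[:,:,::-1][a:a+125,240:440]),(800,500))[:, 150:550] if n=="side" else f(manip.snapshot(n)[:,:,::-1][a:a+125,240:440])[:,350:750] for n,a in(("side",125),("scene",165))]))
```

```text
15.7667
```

View pics/a3.png

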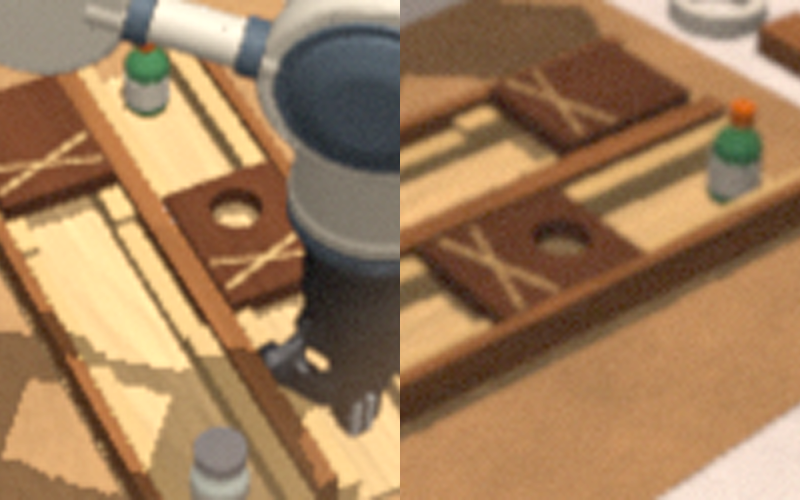

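Both views show the board flat, its top level with the lips. The plain board, jar and bottle are unmoved and the hand is clear, so I'm handing in.

```bash
python3 -c "
from station import manip
print(manip.close_job())"
```

```text
the job is handed in; nothing more can be done
None
```

The holed board is seated flat in the far lane's notch. I pushed it about 155 mm along the lane from its right (-y) end with the closed fingertips, and never lifted it. I handed the job in at about 16 s of robot time.

- **Seating:** the push stopped on a force of about 9 N, within 3 mm of where the board should meet the notch's far end. At the stop I also read about 5 N upward on the tool. I can't explain it, and it was gone once I backed off.
- **Trailing end:** the wrist view put its top edge about 46–50 mm above the table (50 mm when seated) and about 3 mm past the notch's near end.
- **Leading end:** I judged this by eye only. In the last pictures it lies flat, level with the lips.
- **Everything else:** the plain board, jar and bottle look unmoved in the last pictures. I did not check the tabletop items again, but the arm felt no contact except the push. The hand ended clear of the rack.

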